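# Swap jar and bottle on the scale, then hold the cap over the jar

## Task

The open glass jar is to be weighed and then capped: let it change places with the small hardener bottle that stands on the kitchen scale, so that the jar stands upright in the middle of the scale's round pan and the bottle upright in the drip tray the jar came from, both let go. Then fetch the white screw cap over the splash guard and finish while holding it level and centred about one centimetre above the jar's mouth, without letting go of it and without cap or fingers touching the jar, so that the weight is not disturbed. Tip neither jar nor bottle over, do not knock the splash guard, and leave the other things on the table where they are.

Things in the scene. Friction and masses are not known exactly. Their poses are not given: they have to be found in the camera images.
- jar: Clear open glass jar with a wide neck, loose, upright; 54 mm in diameter, 77 mm tall, about 0.12 kg. Origin at the centre of its underside, z up. It starts standing in the drip tray, in the end near the robot. Grasp the body across its diameter from above, 30 to 45 mm above its underside.
- jar_mouth (a point): Centre of the jar's mouth, in the plane of its top rim, 77 mm above its underside; moves with the jar, z up along the jar.
- bottle: Small off-white plastic hardener bottle with a screw cap (fixed on it), loose, upright; red screw cap, body 48 mm in diameter, 115 mm tall with its cap, the straight body about 80 mm high, about 0.14 kg. Origin at the centre of its underside. It starts standing on the pan of the scale (a like bottle at the back of the table is scenery). Grasp the body from above, 40 to 60 mm above its underside.
- cap: Separate white plastic screw cap of the jar, loose, lying closed side up on the table on the robot's right, beyond the splash guard; a disc 43 mm in diameter and 12 mm high, 20 g. Treat it as solid. Origin at the centre of its underside, z up out of its closed top.
- scale: Flat light-grey digital kitchen scale, fixed on a 240 x 180 x 34 mm plywood board, 225 mm (x) by 165 mm (y), 40 mm high at the pan, 28 mm at the rest (pan top 74 mm above the table); origin at the centre of its underside, its x axis points from the display end (near the robot) to the pan end. It does not move under load. Scale and tray stand left and middle in front of the robot, either way round.
- pan (a point): Centre of the top of the scale's round pan (150 mm in diameter, flat), 74 mm above the table, 33 mm from the scale's origin along the scale's x.
- drip_tray: Shallow sheet-metal drip tray on a plywood board, fixed. Board 250 x 140 mm and 40 mm thick, tray on it 230 mm (its x, pointing away from the robot) by 120 mm (y), 12 mm high, walls and floor 4 mm thick, so 222 x 112 mm inside, inner floor 44 mm and rim 52 mm above the table: long enough for jar and bottle one behind the other; origin at the centre of the board's underside.
- drip_tray_in (a point): Centre of the tray's flat inner floor, 44 mm above the table; axes as the tray's. The jar starts about 50 mm from it, in the end near the robot.
- splash_guard: Splash guard of bent aluminium sheet, fixed: an upright leaf 300 mm long (along its x), 3 mm thick (6 mm at its rolled upper edge) and 90 mm high, with a flat foot 40 mm wide and 3 mm high on its -y side. It stands between the cap and the scale and tray. Origin on the table under the middle of the leaf.
- resin_bottle: Bystander: big white resin bottle, 66 mm in diameter, 170 mm tall, loose, standing beyond the work. Origin at the centre of its underside.
- clamp: Bystander: black spring clamp lying flat, 52 x 110 x 19 mm, loose, near the table's front edge on the right. Origin at the centre of its underside.
- syringe: Bystander: plastic syringe lying flat, 134 mm long, 30 mm wide, 22 mm high, loose, to the right of and beyond the cap. Origin at the centre of its underside.
- brush: Bystander: flat brush with wooden handle lying, 47 x 214 x 16 mm, loose, on the far left. Origin at the centre of its underside.
Things that resemble listed ones, but are neither listed nor needed, are in the scene too. What is shaped like the bottle but green, pink or yellow is not meant.

How it is judged:
On the way:
1. jar and bottle have changed places: the jar stands upright on the scale's pan, the bottle upright in the drip tray, both let go and at rest (horizontal distance between jar and pan below 0.03 m and z of jar in the frame of pan between -0.004 and 0.004 m and angle between each of jar, bottle's own z axis and vertical below 0.08 rad and x of bottle in the frame of drip_tray_in between -0.09 and 0.09 m and y of bottle in the frame of drip_tray_in between -0.036 and 0.036 m and z of bottle in the frame of drip_tray_in between -0.004 and 0.004 m and linear speed of each of jar, bottle below 0.02 m/s and contact force between the fingers and jar below 0.1 N and contact force between the fingers and bottle below 0.1 N), for 0.2 s.
At the end, for the whole second after the job is handed in: Cap held level (8 degrees), at rest, centred within 8 mm over the jar's mouth, underside 3 to 22 mm above its rim; jar touched by neither cap nor fingers. Jar upright on the scale within 30 mm of the pan's centre, bottle upright on the tray floor, both let go (all of step 1 and horizontal distance between cap and jar_mouth below 0.008 m and z of cap in the frame of jar_mouth between 0.003 and 0.022 m and angle between cap's own z axis and vertical below 0.15 rad and linear speed of cap below 0.02 m/s and contact force between the fingers and cap above 0.5 N and contact force between cap and jar below 0.05 N); the arm keeps its last pose, push and grip.
It fails at once if jar or bottle tipped over (angle between any of jar, bottle's own z axis and vertical above 0.6 rad).
It fails at once if splash guard knocked (over 3 N) (contact force between anything else and splash_guard above 3 N).
It fails at once if a bystander (resin bottle, clamp, syringe, brush) shifted by more than 30 mm (distance of any of resin_bottle, clamp, syringe, brush from where it was at the start of the episode above 0.03 m).
It also fails if it takes over 72 s, if anything falls off the work surface, if the arm or the gripper's body presses on something with over 40 N, if the wrist force passes 120 N, or if a joint passes its speed limit or range.

## Robot

A 6-joint arm with a two-finger parallel gripper is mounted at the origin on a cart in front of the work surface, level with it; the furniture and walls round the work are solid. World frame = base frame: x ahead of the robot, y to its left, z up, the work surface at z = 0. Lengths are in m, angles in rad, forces in N, time in s.
With the tool pointing down it reaches from about 0.275 to 0.875 m from the base axis. Payload 12.5 kg.
Tool frame: the origin (TCP) lies midway between the tips of the shut fingers; the grasp point (between the pads) lies 19 mm behind it; x points along the fingers, y is the direction in which the jaws open and shut, and the axes are right-handed (so a half turn about x gives the same grasp; the last joint's range is limited). The gripper opens to 85 mm and grips with 20 to 120 N. Pads are 22 mm wide; open, the fingers measure 114 mm over their backs; the gripper's body (76 mm by 85 mm) begins 54 mm behind the grasp point. The pads swing forward as they close: fully open they stand 13 mm farther back than shut.
Start: joints at [1.05, 0.351, 1.652, -0, 1.139, -0.085], TCP at [0.232, 0.499, 0.231] pointing down, gripper open.
Joint ranges: [-2.75, 2.75], [-0.79, 2.1], [0.01, 2.65], [-1.57, 4.71], [0.07, 3.14], [-2.87, 2.87]. Speed limits (rad/s): [2.22, 2.22, 2.79, 3.14, 3.14, 3.14].

## Interface

Orientations are given as a unit quaternion [x, y, z, w].
In Python, from workcell import env gives the robot as it stands.
- The arm moves only by the tool send_rows, never from a script. Its argument "plan" is text: rows parted by semicolons, each of 6 numbers parted by spaces: the shift along the world's x, y, z scaled (see below), then the turn, a rotation vector about the world's x, y, z scaled (see below). In form: dx dy dz ax ay az; .... A call has 1 to 8 rows; each row shifts and turns the commanded pose from where the row before left it; what a row does not reach is not made up. The controller multiplies each number of a shift by 5 cm and each number of a turn by 0.08 rad. A row lasts 1/8 s, in which the tool goes at most 62.5 mm and 10.7 degrees, less where a joint would pass 70% of its speed; a pose out of reach is approached as far as the arm can. A call with a number of a shift or a turn outside -1 to 1 is refused whole. A call with a gripper value outside its range is refused whole. "jaw" is the opening, from -1 (shut) to 1 (fully open), set as the call begins (left out, the last holds). The fingers move at their own pace and stop on an object; the grip force is fixed at half the most. Time passes only in rows, so rows that do not move let the fingers close. It gives the time, the measured TCP pose, the force and the opening at its end, in the units of the state.
- env.observe(): the state, without advancing time (a new reading comes with each control period).
- env.grab_frame(name): name is "side" or "top" or "wrist"; returns the picture (400x640x3 uint8, blue, green, red); there is no depth.
- env.calibration(name): a dict with "fovy" (degrees; the focal length in pixels is half the picture's height over the tangent of half this angle, whatever the lens; pixels are square), "cx", "cy" (the principal point, pixels), "eye" and "orientation" of the camera in the world; the wrist camera has in their place "tool_from_camera" (4x4, takes a point from camera to tool coordinates, whose origin is the TCP and whose axes are the tool frame's). Camera axes: x right, y up, looking along -z (the intrinsics and any distortion apply to the point x, -y, -z); pixel columns grow to the right and rows downward; lengths in m; the calibration is good to about 2 mm. A picture is of the moment at which its call begins: read the wrist's pose just before it. calibration takes no time and is no camera call.
- env.job_done(): hands the job in, once; it reports no verdict.
The state is a dict: "clock": time; "qpos": joint angles; "qvel": joint speeds; "joint_torque": joint torques, N m; "position": TCP position; "tool_rot": TCP orientation; "contact_force": force on the tool from outside, world axes, zero at the start; "ft_torque": the same for the moment, N m; "gripper_width": opening from 0.0 (shut) to 1.0 (fully open).
Only numpy, scipy, OpenCV 4.12 (cv2) and the standard library are available. Lean on these libraries where they do the work, as an engineer would, in place of code of your own. Each camera call takes 0.05 s, during which the arm holds its last target.

## Working session

There is one attempt and no reset: what is moved stays moved. The work goes in short steps, Python scripts to look and compute and a tool call to move; the robot and the scene stay as the last step left them, time stands still between calls to the robot, and variables do not carry over. Pictures are saved under pics/ and viewed, and the job is handed in when it is done.

Besides the shell and the picture viewer there is one more tool, called after ">>>" as name(argument=value, ...) on one line, values as JSON. send_rows: Moves the arm, as the interface text tells. Its arguments: {"type":"object","properties":{"plan":{"type":"string"},"jaw":{"type":"number"}},"required":["plan"]}

```bash
ls; mkdir -p pics; python3 - <<'E'
from workcell import env
import cv2
s=env.observe()
print(s)
for n in ["side","top","wrist"]:
    print(n,env.calibration(n))
    cv2.imwrite(f"pics/{n}0.png",env.grab_frame(n))
E
```

```text
pics
{'clock': 0.0, 'qpos': array([ 1.05040272e+00,  3.51233023e-01,  1.65237421e+00, -9.31088625e-06,
        1.13911008e+00, -8.46060165e-02]), 'qvel': array([-4.47502828e-04, -2.26334375e-03,  1.98851165e-03, -9.64064514e-04,
        8.61729118e-05, -5.73307675e-04]), 'joint_torque': array([ 6.45388154e-04, -5.06112671e+01, -2.91409814e+01, -4.08841515e-05,
        4.52643944e-03,  4.21833448e-06]), 'position': array([0.23199598, 0.49833493, 0.23077914]), 'tool_rot': array([ 0.15247606,  0.69050298, -0.15323698,  0.69027177]), 'contact_force': array([-0.29616805,  0.44044106, -0.7511861 ]), 'ft_torque': array([ 0.01935429, -0.05790008,  0.01040143]), 'gripper_width': 0.9978827440159979}
side {'fovy': 43.48158712988598, 'cx': 321.54758891798014, 'cy': 192.40675008433752, 'eye': array([ 0.61884072, -1.34917616,  0.88063342]), 'orientation': array([0.49956135, 0.0112165 , 0.04068767, 0.86524977])}
top {'fovy': 51.09957979633789, 'cx': 319.5643174860511, 'cy': 199.73621095480368, 'eye': array([0.44029611, 0.02153134, 1.6186724 ]), 'orientation': array([ 0.01673068, -0.0179876 , -0.70061488,  0.71311663])}
wrist {'fovy': 59.20938938695353, 'cx': 313.749421864832, 'cy': 199.9072714385592, 'tool_from_camera': array([[ 2.83287564e-04,  2.89978834e-01, -9.57033017e-01,
        -1.41979551e-01],
       [ 9.99999960e-01, -7.38536049e-05,  2.73628565e-04,
        -6.82699423e-04],
       [ 8.66615390e-06, -9.57033056e-01, -2.89978844e-01,
        -7.35785244e-02],
       [ 0.00000000e+00,  0.00000000e+00,  0.00000000e+00,
         1.00000000e+00]])}
```

View pics/top0.png

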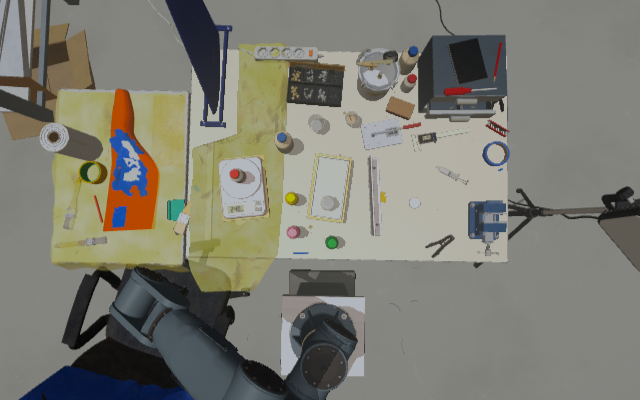

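View pics/side0.png

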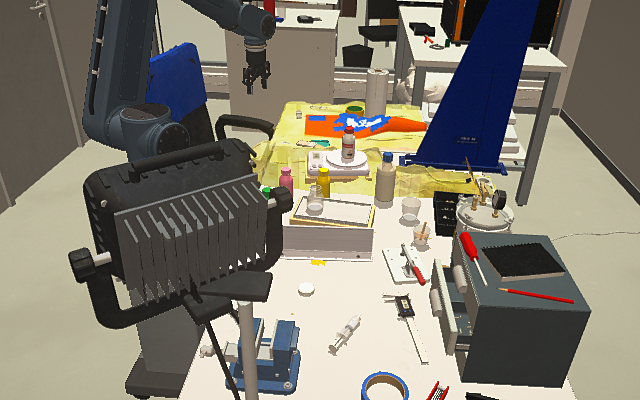

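View pics/wrist0.png

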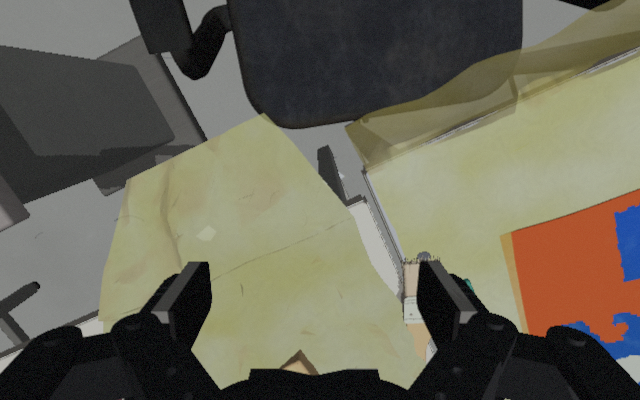

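```bash
cat > h.py <<'E'
import numpy as np, cv2
from scipy.spatial.transform import Rotation as R
from workcell import env
def cam(name, st=None):
    c=env.calibration(name); f=200/np.tan(np.radians(c["fovy"]/2))
    if "eye" in c: return f,c["cx"],c["cy"],np.array(c["eye"]),R.from_quat(c["orientation"]).as_matrix()
    T=np.array(c["tool_from_camera"]); Rt=R.from_quat(st["tool_rot"]).as_matrix()
    return f,c["cx"],c["cy"],st["position"]+Rt@T[:3,3],Rt@T[:3,:3]
def p2w(cm,u,v,z):
    f,cx,cy,e,M=cm; d=M@np.array([(u-cx)/f,-(v-cy)/f,-1.]); return e+d*(z-e[2])/d[2]
def w2p(cm,p):
    f,cx,cy,e,M=cm; q=M.T@(np.array(p)-e); return np.array([cx+f*q[0]/-q[2],cy-f*q[1]/-q[2]])
E
python3 - <<'E'
import cv2
from h import *
im=cv2.imread("pics/top0.png")
cv2.imwrite("pics/topc1.png",cv2.resize(im[120:260,200:360],None,fx=5,fy=4.0*1.0,interpolation=cv2.INTER_CUBIC) if 0 else cv2.resize(im[130:250,210:360],None,fx=5,fy=5,interpolation=cv2.INTER_CUBIC))
cv2.imwrite("pics/topc2.png",cv2.resize(im[130:250,350:510],None,fx=5,fy=5,interpolation=cv2.INTER_CUBIC))
im=cv2.imread("pics/side0.png")
cv2.imwrite("pics/sidec1.png",cv2.resize(im[110:310,230:440],None,fx=3,fy=3,interpolation=cv2.INTER_CUBIC))
c=cam("top"); 
for n,u,v,z in [("bottlecap",236,174,.189),("jar rim",329,203,.121),("cap",414.5,203,.012),("guard top",374,155,.09),("guard bot",374,236,.09),("edge",508,262,0),("resin",282,141,.17)]: print(n,p2w(c,u,v,z).round(4))
E
```

```text
bottlecap [0.5939 0.3078 0.189 ]
jar rim [ 0.5028 -0.0145  0.121 ]
cap [ 0.5132 -0.3459  0.012 ]
guard top [ 0.6837 -0.1778  0.09  ]
guard bot [ 0.3867 -0.1812  0.09  ]
edge [ 0.2928 -0.7101  0.    ]
resin [0.7144 0.1543 0.17  ]
```

View pics/topc1.png

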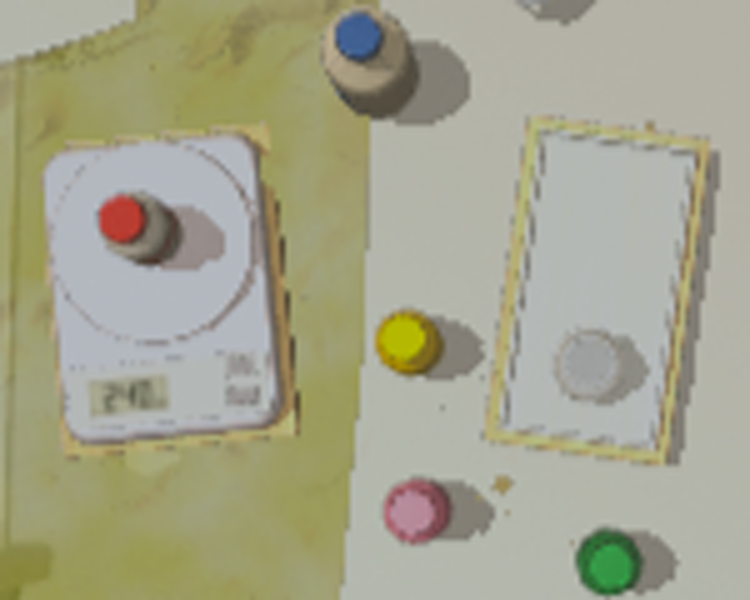

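View pics/topc2.png

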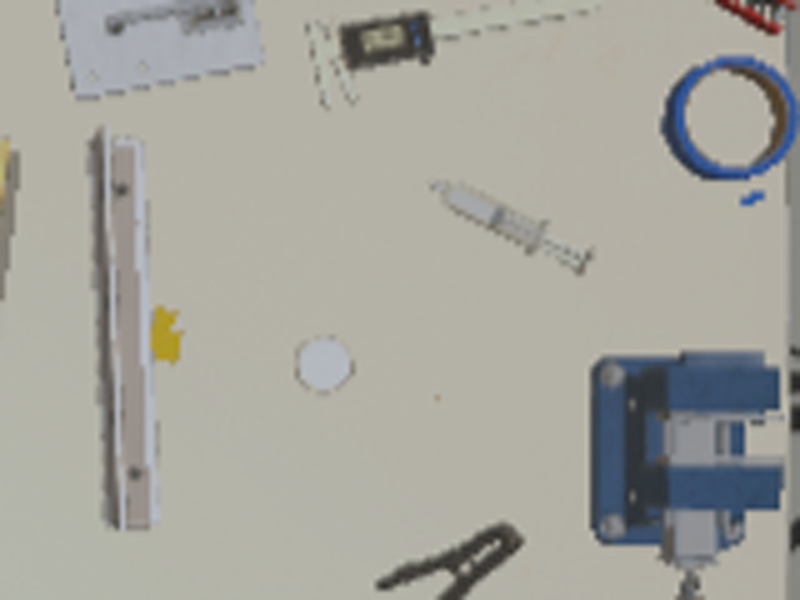

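View pics/sidec1.png

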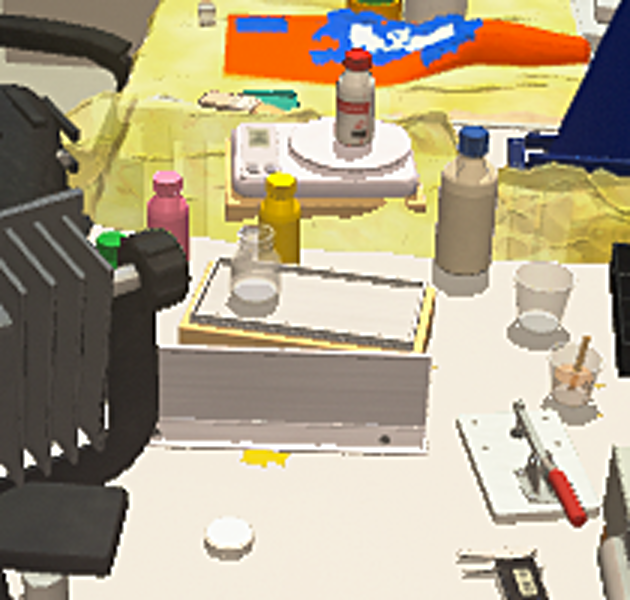

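```bash
python3 - <<'E'
from h import *
t=cam("top"); s=cam("side")
T=lambda x,y,z: p2w(t,210+(x+.5)/5-.5,130+(y+.5)/5-.5,z).round(4)
T2=lambda x,y,z: p2w(t,350+(x+.5)/5-.5,130+(y+.5)/5-.5,z).round(4)
S=lambda x,y,z: p2w(s,230+(x+.5)/3-.5,110+(y+.5)/3-.5,z).round(4)
print("bottlecap T",T(122,219,.189),"S",S(357,56,.189), "base S",S(355,137,.074))
print("jar rim T",T(589,362,.121),"S",S(257,232,.121),"base S",S(255,293,.044))
print("pan T",T(153,243,.074),"S",S(350,146,.074))
print("tray board T",[T(*p,.04) for p in [(530,120),(712,142),(665,462),(487,438)]], np.mean([T(*p,.04) for p in [(530,120),(712,142),(665,462),(487,438)]],axis=0))
print("tray board S",[S(*p,.04) for p in [(182,326),(427,347)]])
print("scale board T",[T(*p,.034) for p in [(268,125),(297,435),(68,452)]])
print("cap T",T2(324,364,.012),"S",S(230,533,.012))
print("guard T",T2(108,140,.09),T2(122,525,.09), "S",S(160,349,.09),S(430,354,.09))
print("yellow",T(407,342,.115),T(410,343,.08),"S",S(283,180,.115))
print("pink",T(417,510,.115)); print("green",T(610,562,.115)); print("resin",T(358,37,.17))
print("clamp",T2(380,585,.019),T2(510,540,.019))
E
```

```text
bottlecap T [0.5958 0.3147 0.189 ] S [0.5944 0.3075 0.189 ] base S [0.5968 0.3263 0.074 ]
jar rim T [ 0.5063 -0.0087  0.121 ] S [ 0.506  -0.0079  0.121 ] base S [ 0.5045 -0.0027  0.044 ]
pan T [0.5909 0.3148 0.074 ] S [0.5917 0.3004 0.074 ]
tray board T [array([0.6931, 0.0376, 0.04  ]), array([ 0.6787, -0.1009,  0.04  ]), array([ 0.4354, -0.0689,  0.04  ]), array([0.4512, 0.0656, 0.04  ])] [ 0.5646  -0.01665  0.04   ]
tray board S [array([ 0.4358, -0.0686,  0.04  ]), array([ 0.6855, -0.0789,  0.04  ])]
scale board T [array([0.6866, 0.2372, 0.034 ]), array([0.4509, 0.2096, 0.034 ]), array([0.435 , 0.3824, 0.034 ])]
cap T [ 0.5155 -0.3455  0.012 ] S [ 0.5156 -0.3475  0.012 ]
guard T [ 0.6739 -0.1676  0.09  ] [ 0.3918 -0.1811  0.09  ] S [ 0.4316 -0.1863  0.09  ] [ 0.6843 -0.166   0.09  ]
yellow [0.5186 0.1224 0.115 ] [0.5198 0.1225 0.08  ] S [0.5228 0.1223 0.115 ]
pink [0.3982 0.1127 0.115 ]
green [ 0.3635 -0.0263  0.115 ]
resin [0.7284 0.1574 0.17  ]
clamp [ 0.3474 -0.3876  0.019 ] [ 0.3833 -0.4867  0.019 ]
```

```bash
python3 - <<'E'
from h import *
s=env.observe(); print(R.from_quat(s["tool_rot"]).as_matrix().round(3))
c=cam("top")
print(p2w(c,236,174,.189))
E
```

```text
[[-0.     0.422  0.907]
 [-0.001  0.907 -0.422]
 [-1.    -0.001 -0.   ]]
[0.59386335 0.3077654  0.189     ]
```

>>> send_rows(plan="0.5 -0.26 0.1 0 0 0.49; 0.9 -0.46 0.1 0 0 0.49; 1 -0.51 0.1 0 0 0.49; 1 -0.52 0.1 0 0 0.49; 1 -0.52 0 0 0 0.49; 1 -0.52 0 0 0 0.49; 1 -0.51 0 0 0 0.49; 0.87 -0.44 0 0 0 0.49", jaw=1)

```text
clock: 1.15
position: [0.5972, 0.3103, 0.2509]
tool_rot: [0.043, 0.706, -0.043, 0.706]
contact_force: [-1.1, -0.6, -0.5]
gripper_width: 1.001
```

>>> send_rows(plan="0 0 0 0 0 0; 0 0 0 0 0 0")

```text
clock: 1.4
position: [0.5952, 0.3117, 0.2508]
tool_rot: [0.043, 0.706, -0.043, 0.705]
contact_force: [0.3, 0.9, 0.4]
gripper_width: 1.003
```

```bash
python3 - <<'E'
from h import *
s=env.observe(); im=env.grab_frame("wrist"); cv2.imwrite("pics/w1.png",im)
print(s["clock"],s["position"],R.from_quat(s["tool_rot"]).as_matrix().round(4),s["contact_force"])
c=cam("wrist",s)
for p in [(.5955,.312,.189),(.5955,.312,.154),(.591,.314,.074),(.665,.314,.074)]: print(p,w2p(c,p).round(1))
E
```

```text
1.4 [0.59517076 0.31167981 0.25080462] [[-1.000e-03  1.223e-01  9.925e-01]
 [-2.000e-04  9.925e-01 -1.223e-01]
 [-1.000e+00 -3.000e-04 -1.000e-03]] [0.32525426 0.85997947 0.42544682]
(0.5955, 0.312, 0.189) [315.7 219.2]
(0.5955, 0.312, 0.154) [315.5 202.4]
(0.591, 0.314, 0.074) [316.6 171.9]
(0.665, 0.314, 0.074) [325.7 245.1]
```

View pics/w1.png

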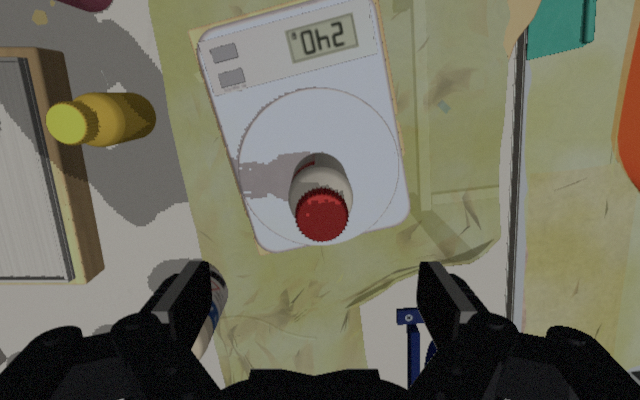

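```bash
python3 - <<'E'
from h import *
im=cv2.imread("pics/w1.png"); cv2.imwrite("pics/w1c.png",cv2.resize(im[140:260,270:370],None,fx=5,fy=5,interpolation=cv2.INTER_CUBIC))
s=env.observe();c=cam("wrist",s)
hsv=cv2.cvtColor(im,cv2.COLOR_BGR2HSV); m=((hsv[...,0]<8)|(hsv[...,0]>172))&(hsv[...,1]>150)
m[:185]=0;m[250:]=0;m[:,:280]=0;m[:,360:]=0
ys,xs=np.nonzero(m);print(xs.min(),xs.max(),ys.min(),ys.max())
for v in (212,214,216): print(p2w(c,321.5,v,.189).round(4))
print("pan",p2w(c,318,168,.074))
E
```

```text
296 347 188 240
[0.5911 0.3165 0.189 ]
[0.5924 0.3164 0.189 ]
[0.5937 0.3162 0.189 ]
pan [0.58732002 0.31610471 0.074     ]
```

View pics/w1c.png

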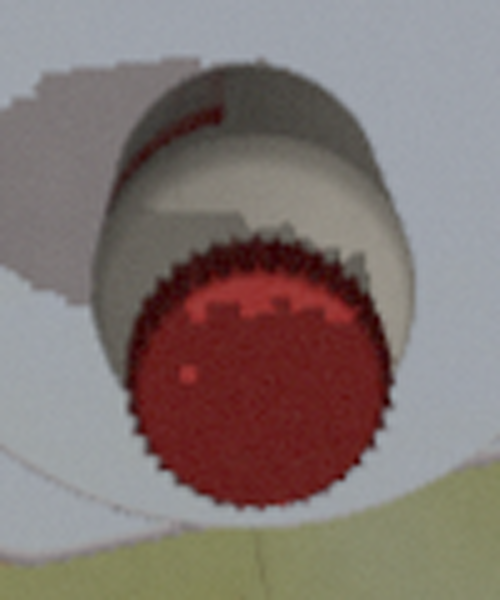

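>>> send_rows(plan="0 0.07 -0.5 0 0 0; 0 0 -0.6 0 0 0; 0 0 -0.6 0 0 0; 0 0 -0.5 0 0 0; 0 0 -0.3 0 0 0; 0 0 -0.16 0 0 0; 0 0 0 0 0 0; 0 0 0 0 0 0")

```text
clock: 2.45
position: [0.596, 0.3153, 0.1193]
tool_rot: [0.043, 0.705, -0.043, 0.706]
contact_force: [-0.6, -0.5, -0.1]
gripper_width: 1.0
```

```bash
python3 - <<'E'
from h import *
cv2.imwrite("pics/s2.png",cv2.resize(env.grab_frame("side")[90:190,280:420],None,fx=5,fy=5,interpolation=cv2.INTER_CUBIC))
cv2.imwrite("pics/w2.png",env.grab_frame("wrist"))
E
```

```text
(no output)
```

View pics/w2.png

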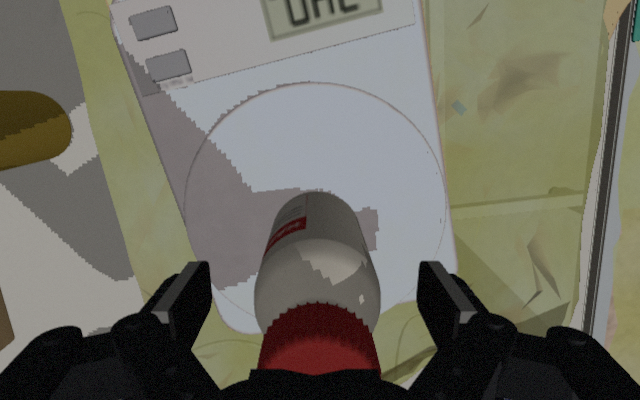

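View pics/s2.png

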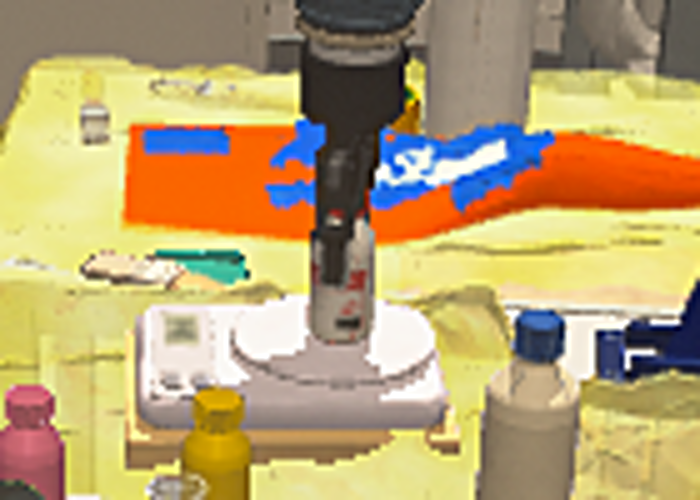

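>>> send_rows(plan="0 0 0 0 0 0; 0 0 0 0 0 0; 0 0 0 0 0 0; 0 0 0 0 0 0; 0 0 0 0 0 0; 0 0 0 0 0 0", jaw=-1)

```text
clock: 3.3
position: [0.5958, 0.3152, 0.1187]
tool_rot: [0.043, 0.706, -0.043, 0.706]
contact_force: [0.8, 1.2, 5.4]
gripper_width: 0.55
```

>>> send_rows(plan="0 0 0.1 0 0 0; 0 0 0.3 0 0 0; 0 0 0.45 0 0 0; 0 0 0.45 0 0 0; 0 0 0.3 0 0 0; 0 0 0.12 0 0 0; 0 0 0 0 0 0")

```text
clock: 4.18
position: [0.5956, 0.3151, 0.2042]
tool_rot: [0.043, 0.706, -0.043, 0.706]
contact_force: [-0.1, 0.9, -1.2]
gripper_width: 0.55
```

```bash
python3 - <<'E'
from h import *
s=env.observe()
im=env.grab_frame("wrist");cv2.imwrite("pics/w3.png",im)
im2=env.grab_frame("side");cv2.imwrite("pics/s3.png",cv2.resize(im2[90:190,280:420],None,fx=5,fy=5,interpolation=cv2.INTER_CUBIC))
print(s)
E
```

```text
{'clock': 4.175, 'qpos': array([ 4.17512788e-01,  6.02585230e-01,  1.32505360e+00,  1.12419581e-05,
        1.21412115e+00, -1.03105580e+00]), 'qvel': array([ 0.0013221 ,  0.01383254,  0.01262772, -0.00033163, -0.00609965,
       -0.00179795]), 'joint_torque': array([ 1.00287655e-02, -6.80298686e+01, -3.16502810e+01, -4.96292923e-04,
        1.03130371e-01, -6.28849079e-05]), 'position': array([0.59555446, 0.31505631, 0.20420614]), 'tool_rot': array([ 0.04316458,  0.70584084, -0.04321246,  0.70573239]), 'contact_force': array([-0.07680374,  0.94482757, -1.23424813]), 'ft_torque': array([ 0.01573551,  0.01048651, -0.01356228]), 'gripper_width': 0.5495004286599138}
```

View pics/w3.png

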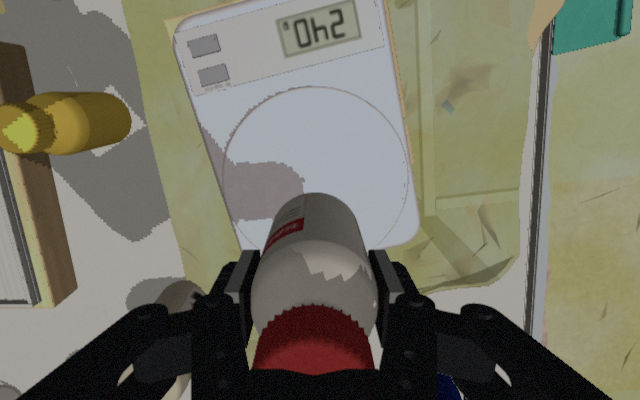

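View pics/s3.png

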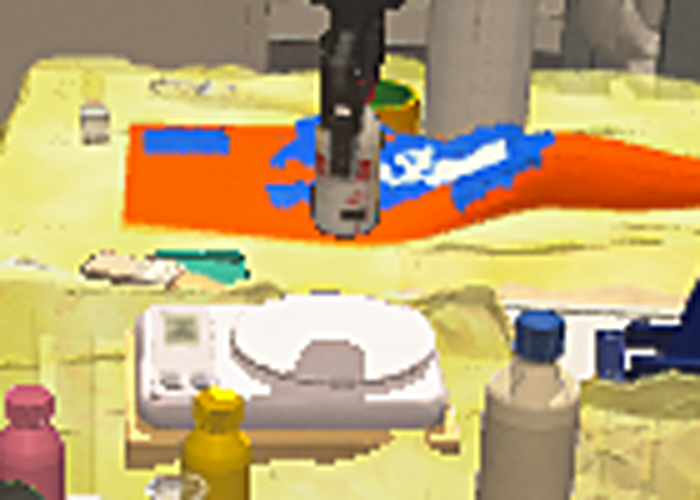

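```bash
cat > ov.py <<'E'
from h import *
def circ(im,c,cx,cy,z,r,col,sh=(0,0),k=1):
    for a in np.linspace(0,2*np.pi,73):
        u,v=w2p(c,(cx+r*np.cos(a),cy+r*np.sin(a),z)); cv2.circle(im,(int((u-sh[0]+.5)*k),int((v-sh[1]+.5)*k)),1,col,-1)
E
python3 - <<'E'
from ov import *
s=env.observe();c=cam("wrist",s)
im=cv2.imread("pics/w3.png")[60:300,160:440]; im=cv2.resize(im,None,fx=2.5,fy=2.5,interpolation=cv2.INTER_CUBIC)
circ(im,c,.589,.315,.074,.075,(0,0,255),(160,60),2.5)
t=cam("top"); im2=cv2.resize(cv2.imread("pics/top0.png")[150:220,210:280],None,fx=8,fy=8,interpolation=cv2.INTER_CUBIC)
circ(im2,t,.589,.315,.074,.075,(0,0,255),(210,150),8)
cv2.imwrite("pics/ov1.png",im);cv2.imwrite("pics/ov2.png",im2)
E
```

```text
(no output)
```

View pics/ov1.png

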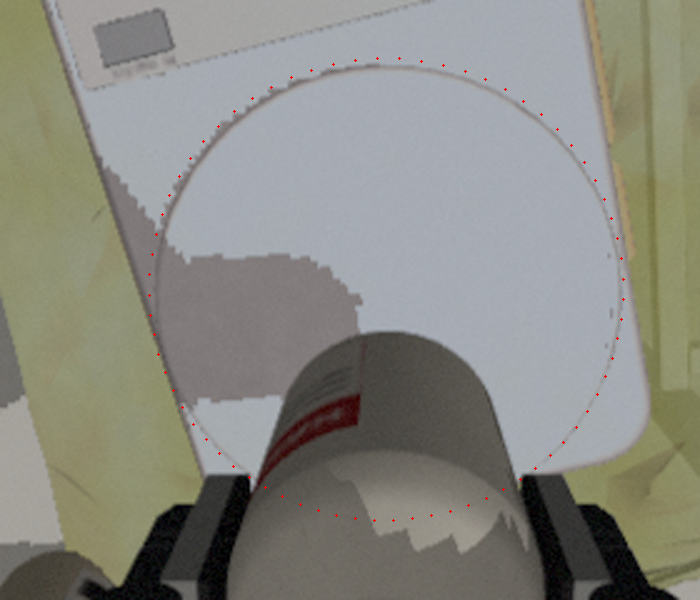

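View pics/ov2.png

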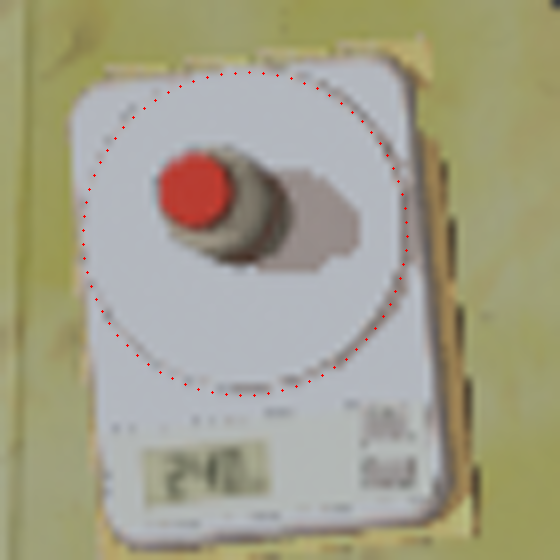

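>>> send_rows(plan="0.05 -0.4 0 0 0 0; 0.05 -0.8 0 0 0 0; 0.05 -1 0 0 0 0; 0.05 -1 0 0 0 0; 0.05 -1 0 0 0 0; 0.05 -1 0 0 0 0; 0.05 -0.9 0 0 0 0; 0.06 -0.5 0 0 0 0")

```text
clock: 5.28
position: [0.6155, -0.0181, 0.2039]
tool_rot: [0.044, 0.706, -0.044, 0.705]
contact_force: [0.3, 0.5, -1.0]
gripper_width: 0.548
```

>>> send_rows(plan="0 -0.16 -0.2 0 0 0; 0 0 -0.3 0 0 0; 0 0 -0.3 0 0 0")

```text
clock: 5.65
position: [0.6156, -0.022, 0.1626]
tool_rot: [0.043, 0.706, -0.043, 0.705]
contact_force: [0.2, -0.0, -2.3]
gripper_width: 0.549
```

```bash
python3 - <<'E'
from ov import *
s=env.observe()
im=env.grab_frame("wrist");cv2.imwrite("pics/w4.png",im)
im2=env.grab_frame("side");cv2.imwrite("pics/s4.png",cv2.resize(im2[140:260,250:410],None,fx=5,fy=5,interpolation=cv2.INTER_CUBIC))
c=cam("wrist",s)
print(s["position"])
print("jar",w2p(c,(.506,-.007,.121)),"tray corners",[w2p(c,(*p,.052)).round() for p in [(.5646+a*.993*.111+b*.12*.056,-.0167-a*.12*.111+b*.993*.056) for a in (1,-1) for b in (1,-1)]])
E
```

```text
[ 0.61562272 -0.02197679  0.16264403]
jar [318.88538319  11.42291602] tray corners [array([384., 269.]), array([243., 269.]), array([404., -57.]), array([222., -57.])]
```

View pics/w4.png

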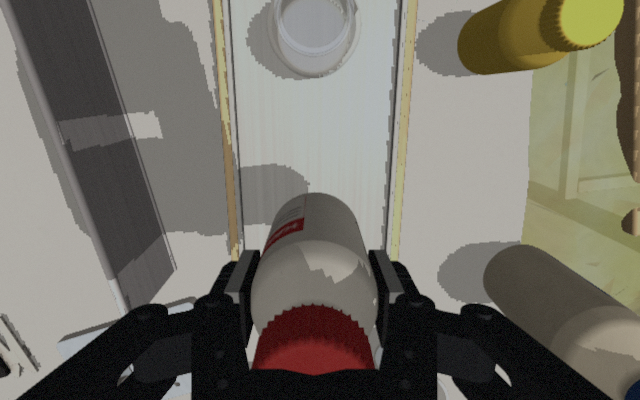

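View pics/s4.png

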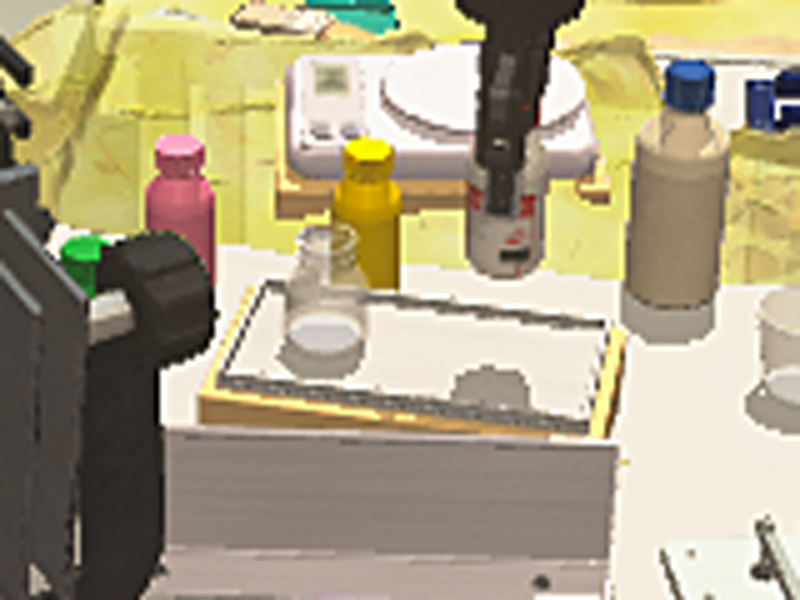

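>>> send_rows(plan="0 0 -0.4 0 0 0; 0 0 -0.4 0 0 0; 0 0 -0.3 0 0 0; 0 0 -0.2 0 0 0; 0 0 -0.1 0 0 0; 0 0 -0.04 0 0 0; 0 0 0 0 0 0")

```text
clock: 6.62
position: [0.6163, -0.0229, 0.0926]
tool_rot: [0.043, 0.706, -0.043, 0.706]
contact_force: [-0.1, 0.1, -1.2]
gripper_width: 0.552
```

>>> send_rows(plan="0 0 -0.03 0 0 0; 0 0 -0.02 0 0 0; 0 0 0 0 0 0; 0 0 0 0 0 0")

```text
clock: 7.12
position: [0.6162, -0.0229, 0.0898]
tool_rot: [0.043, 0.706, -0.043, 0.706]
contact_force: [0.4, 0.3, -1.7]
gripper_width: 0.551
```

>>> send_rows(plan="0 0 -0.02 0 0 0; 0 0 -0.02 0 0 0; 0 0 0 0 0 0; 0 0 0 0 0 0")

```text
clock: 7.62
position: [0.6164, -0.0229, 0.0886]
tool_rot: [0.043, 0.706, -0.043, 0.706]
contact_force: [-2.0, 1.4, 7.0]
gripper_width: 0.549
```

>>> send_rows(plan="0 0 0.01 0 0 0; 0 0 0 0 0 0; 0 0 0 0 0 0; 0 0 0 0 0 0; 0 0 0 0 0 0", jaw=1)

```text
clock: 8.25
position: [0.6161, -0.0229, 0.0882]
tool_rot: [0.043, 0.706, -0.043, 0.706]
contact_force: [0.6, -0.1, -0.1]
gripper_width: 1.005
```

>>> send_rows(plan="0 0 0.2 0 0 0; 0 0 0.6 0 0 0; 0 0 0.8 0 0 0; 0 0 0.8 0 0 0; 0 0 0.4 0 0 0; 0 0 0 0 0 0")

```text
clock: 9.0
position: [0.6168, -0.023, 0.2303]
tool_rot: [0.043, 0.705, -0.043, 0.707]
contact_force: [-0.3, -0.4, -0.6]
gripper_width: 0.997
```

```bash
python3 - <<'E'
from ov import *
s=env.observe()
im=env.grab_frame("wrist");cv2.imwrite("pics/w5.png",im)
im2=env.grab_frame("side");cv2.imwrite("pics/s5.png",cv2.resize(im2[140:260,250:410],None,fx=5,fy=5,interpolation=cv2.INTER_CUBIC))
c=cam("wrist",s)
print(s["position"],w2p(c,(.506,-.007,.121)),w2p(c,(.506,-.007,.044)))
E
```

```text
[ 0.61679643 -0.02298461  0.23030262] [318.63180701  31.44881746] [317.45036139  46.16399022]
```

View pics/w5.png

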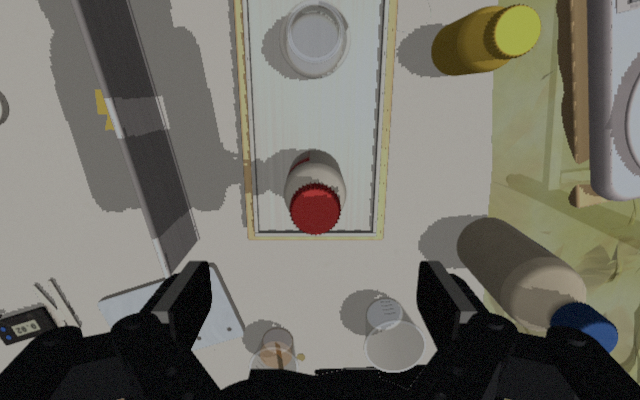

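View pics/s5.png

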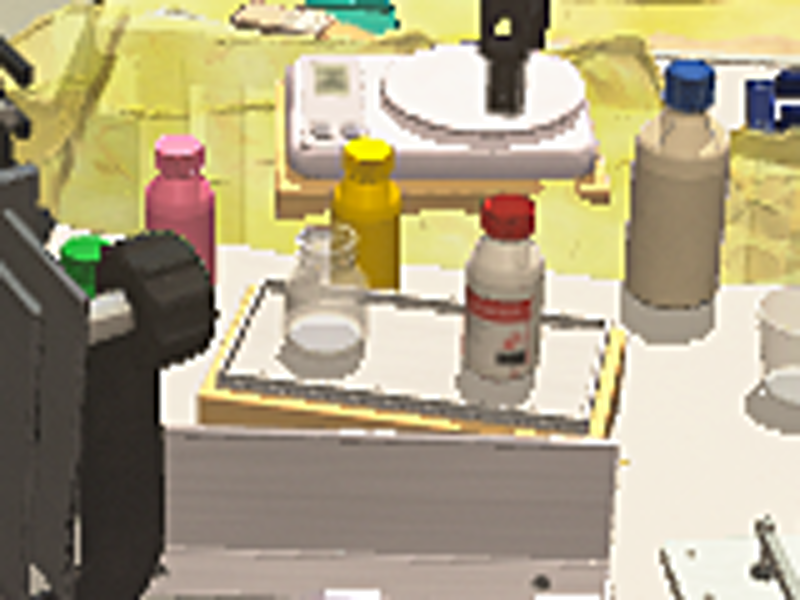

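>>> send_rows(plan="-0.4 0.05 0 0 0 0; -0.7 0.1 0 0 0 0; -0.7 0.1 -0.1 0 0 0; -0.42 0.05 -0.1 0 0 0; 0 0 0 0 0 0; 0 0 0 0 0 0")

```text
clock: 9.85
position: [0.5058, -0.008, 0.2181]
tool_rot: [0.043, 0.706, -0.043, 0.706]
contact_force: [-0.5, 0.4, -0.4]
gripper_width: 1.002
```

```bash
python3 - <<'E'
from ov import *
s=env.observe()
im=env.grab_frame("wrist");cv2.imwrite("pics/w6.png",im)
c=cam("wrist",s)
k=cv2.resize(im[100:300,210:420],None,fx=3.5,fy=3,interpolation=cv2.INTER_CUBIC) if 0 else cv2.resize(im[100:290,210:420],None,fx=3,fy=3,interpolation=cv2.INTER_CUBIC)
cv2.imwrite("pics/w6c.png",k)
print(s["position"],w2p(c,(.506,-.007,.121)),w2p(c,(.506,-.007,.044)),w2p(c,(.506,-.007,.085)))
E
```

```text
[ 0.50578618 -0.0080242   0.21807444] [316.37358888 201.91228093] [315.78891865 177.20210815] [316.06255652 188.76698486]
```

View pics/w6c.png

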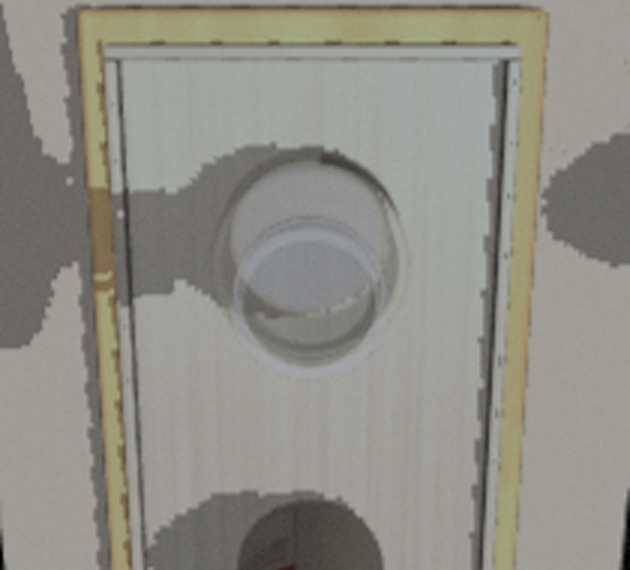

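>>> send_rows(plan="0 0 -0.5 0 0 0; 0 0 -0.7 0 0 0; 0 0 -0.7 0 0 0; 0 0 -0.6 0 0 0; 0 0 -0.4 0 0 0; 0 0 -0.2 0 0 0; 0 0 0 0 0 0; 0 0 0 0 0 0")

```text
clock: 10.9
position: [0.5057, -0.008, 0.064]
tool_rot: [0.043, 0.705, -0.043, 0.706]
contact_force: [1.0, -0.4, -0.3]
gripper_width: 1.003
```

```bash
python3 - <<'E'
from ov import *
im=env.grab_frame("wrist");cv2.imwrite("pics/w7.png",im)
E
```

```text
(no output)
```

View pics/w7.png

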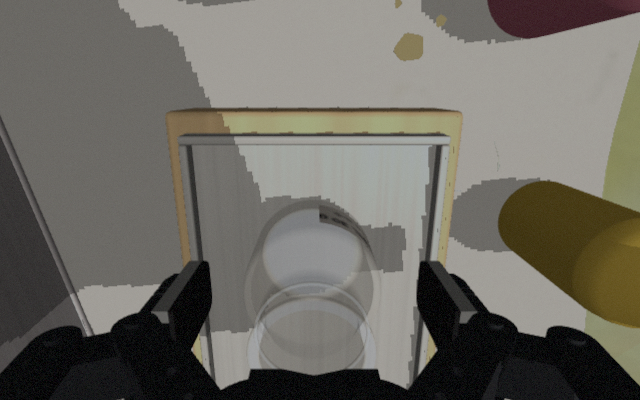

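Jar is centred between the pads (centre ≈313 px vs pads 211/417). Closing.

>>> send_rows(plan="0 0 0 0 0 0; 0 0 0 0 0 0; 0 0 0 0 0 0; 0 0 0 0 0 0; 0 0 0 0 0 0; 0 0 0 0 0 0", jaw=-1)

```text
clock: 11.7
position: [0.5054, -0.0079, 0.0641]
tool_rot: [0.043, 0.706, -0.043, 0.706]
contact_force: [-3.5, -0.3, 9.0]
gripper_width: 0.603
```

>>> send_rows(plan="0 0 0.1 0 0 0; 0 0 0.4 0 0 0; 0 0 0.6 0 0 0; 0 0 0.6 0 0 0; 0 0 0.6 0 0 0; 0 0 0.4 0 0 0; 0 0 0.1 0 0 0; 0 0 0 0 0 0")

```text
clock: 12.7
position: [0.5049, -0.0079, 0.2029]
tool_rot: [0.043, 0.706, -0.043, 0.706]
contact_force: [0.0, -0.1, -0.9]
gripper_width: 0.607
```

```bash
python3 - <<'E'
from ov import *
s=env.observe()
im=env.grab_frame("wrist");cv2.imwrite("pics/w8.png",im)
im2=env.grab_frame("side");cv2.imwrite("pics/s8.png",cv2.resize(im2[120:240,250:410],None,fx=5,fy=5,interpolation=cv2.INTER_CUBIC))
print(s["position"])
E
```

```text
[ 0.50494871 -0.00789043  0.20292691]
```

View pics/w8.png

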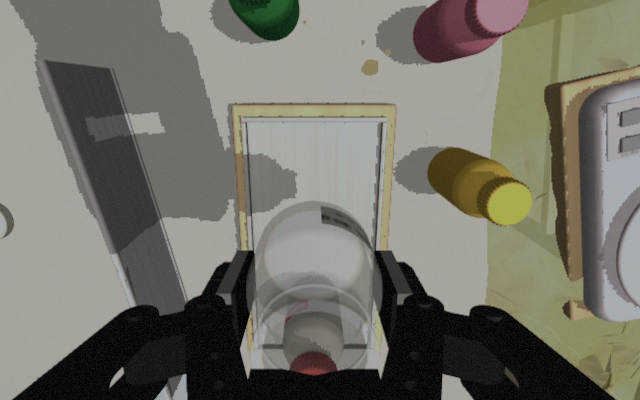

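View pics/s8.png

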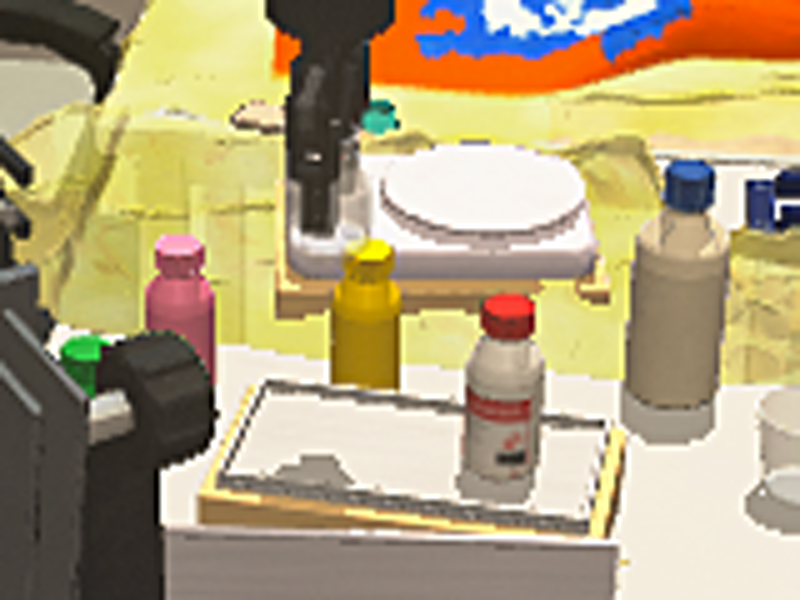

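>>> send_rows(plan="0.1 0.4 0 0 0 0; 0.2 0.8 0 0 0 0; 0.25 1 0 0 0 0; 0.26 1 0 0 0 0; 0.26 1 0 0 0 0; 0.25 0.95 0 0 0 0; 0.23 0.8 0 0 0 0; 0.17 0.51 0 0 0 0")

```text
clock: 13.8
position: [0.5909, 0.3169, 0.2018]
tool_rot: [0.042, 0.706, -0.043, 0.705]
contact_force: [0.3, -0.3, -1.0]
gripper_width: 0.609
```

>>> send_rows(plan="0 0 -0.2 0 0 0; 0 0 -0.4 0 0 0; 0 0 -0.5 0 0 0; 0 0 -0.4 0 0 0; 0 0 -0.2 0 0 0; 0 0 -0.1 0 0 0; 0 0 0 0 0 0; 0 0 0 0 0 0")

```text
clock: 14.8
position: [0.5915, 0.3152, 0.1141]
tool_rot: [0.043, 0.705, -0.043, 0.706]
contact_force: [0.4, -0.2, -1.2]
gripper_width: 0.606
```

```bash
python3 - <<'E'
from ov import *
s=env.observe()
im=env.grab_frame("wrist")
c=cam("wrist",s); circ(im,c,.591,.315,.074,.075,(0,0,255)); circ(im,c,.591,.315,.074,.027,(0,255,0));cv2.imwrite("pics/w9.png",im)
im2=env.grab_frame("side");cv2.imwrite("pics/s9.png",cv2.resize(im2[90:190,280:420],None,fx=5,fy=5,interpolation=cv2.INTER_CUBIC))
print(s["position"])
E
```

```text
[0.59150719 0.31524275 0.11405954]
```

View pics/w9.png

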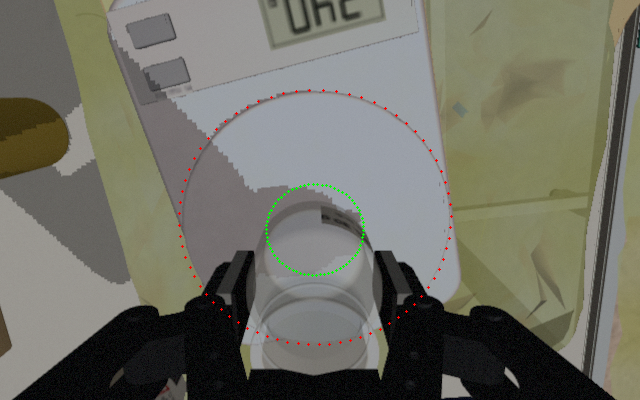

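View pics/s9.png

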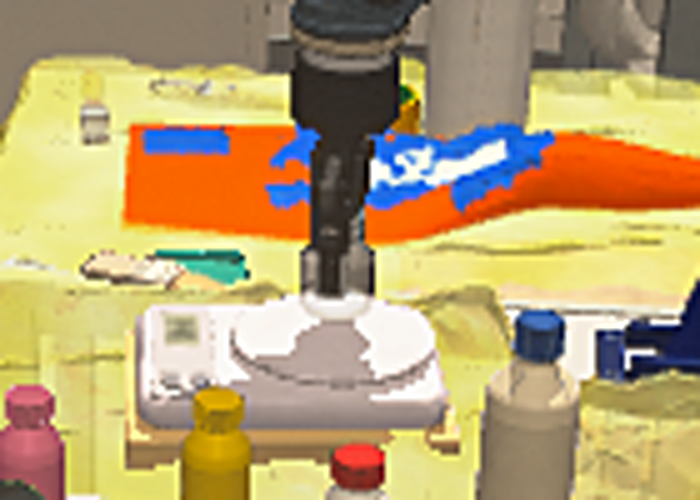

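>>> send_rows(plan="0 0 -0.15 0 0 0; 0 0 -0.12 0 0 0; 0 0 -0.06 0 0 0; 0 0 -0.03 0 0 0; 0 0 0 0 0 0; 0 0 0 0 0 0")

```text
clock: 15.65
position: [0.5913, 0.3151, 0.0955]
tool_rot: [0.043, 0.706, -0.043, 0.706]
contact_force: [0.4, 0.2, -1.1]
gripper_width: 0.606
```

>>> send_rows(plan="0 0 -0.02 0 0 0; 0 0 0 0 0 0; 0 0 0 0 0 0")

```text
clock: 16.02
position: [0.5911, 0.3151, 0.0943]
tool_rot: [0.043, 0.706, -0.043, 0.706]
contact_force: [-0.4, -0.1, -0.6]
gripper_width: 0.602
```

>>> send_rows(plan="0 0 -0.02 0 0 0; 0 0 0 0 0 0; 0 0 0 0 0 0")

```text
clock: 16.4
position: [0.5912, 0.3151, 0.0941]
tool_rot: [0.043, 0.706, -0.043, 0.706]
contact_force: [-2.6, -1.7, 6.7]
gripper_width: 0.603
```

Contact (6.7 N). Release and rise straight.

>>> send_rows(plan="0 0 0.01 0 0 0; 0 0 0 0 0 0; 0 0 0 0 0 0; 0 0 0 0 0 0; 0 0 0 0 0 0", jaw=1)

```text
clock: 17.02
position: [0.5911, 0.3151, 0.0937]
tool_rot: [0.043, 0.706, -0.043, 0.706]
contact_force: [-0.7, -0.5, -0.2]
gripper_width: 1.002
```

>>> send_rows(plan="0 0 0.2 0 0 0; 0 0 0.5 0 0 0; 0 0 0.8 0 0 0; 0 0 0.8 0 0 0; 0 0 0.4 0 0 0; 0 0 0 0 0 0; 0 0 0 0 0 0")

```text
clock: 17.9
position: [0.5908, 0.3149, 0.2278]
tool_rot: [0.043, 0.706, -0.043, 0.705]
contact_force: [0.3, -0.4, -0.6]
gripper_width: 1.004
```

```bash
python3 - <<'E'
from ov import *
s=env.observe()
im=env.grab_frame("wrist");cv2.imwrite("pics/w10raw.png",im)
np.save("s10.npy",s,allow_pickle=True)
c=cam("wrist",s); k=cv2.resize(im[80:280,180:430],None,fx=3,fy=3,interpolation=cv2.INTER_CUBIC)
cv2.imwrite("pics/w10c.png",k)
k=k.copy();circ(k,c,.591,.315,.074,.075,(0,0,255),(180,80),3); circ(k,c,.591,.315,.151,.021,(0,255,0),(180,80),3);cv2.imwrite("pics/w10.png",k)
im2=env.grab_frame("side");cv2.imwrite("pics/s10.png",cv2.resize(im2[90:190,280:420],None,fx=5,fy=5,interpolation=cv2.INTER_CUBIC))
print(s["position"])
E
```

```text
[0.59075268 0.31491976 0.22779369]
```

View pics/w10.png

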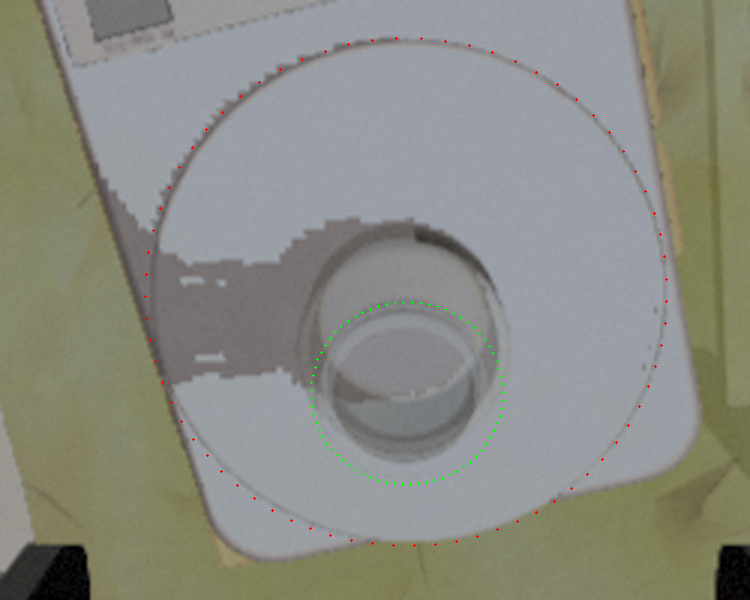

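View pics/w10c.png

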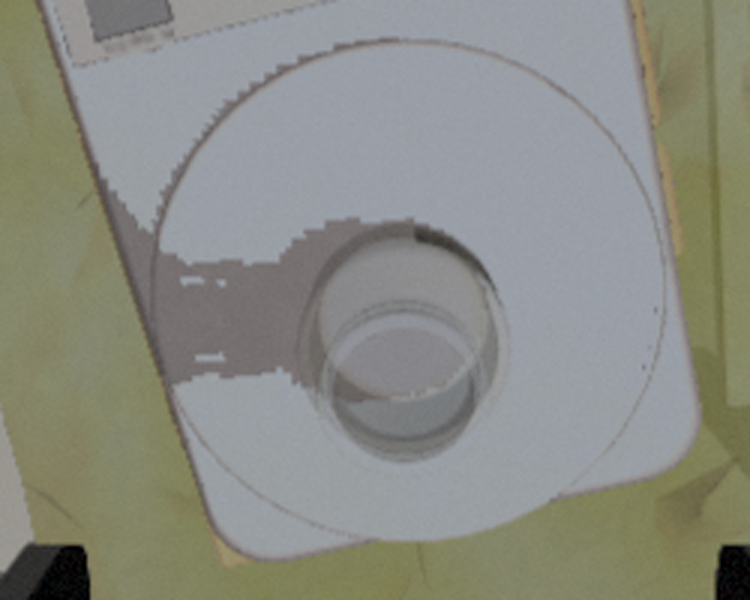

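View pics/s10.png

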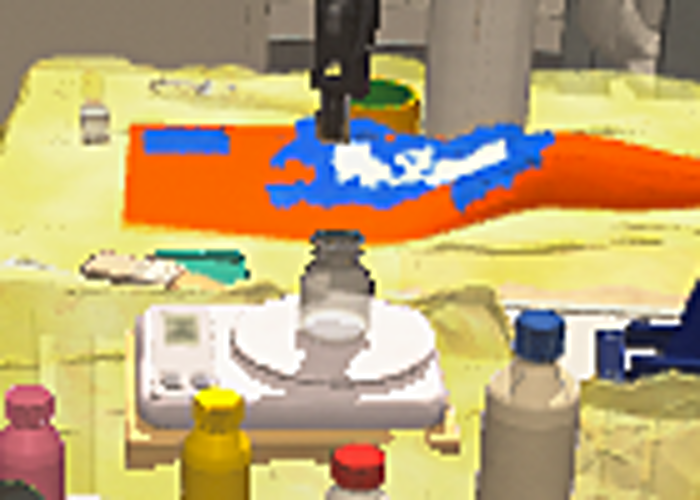

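```bash
python3 - <<'E'
from ov import *
s=np.load("s10.npy",allow_pickle=True).item(); c=cam("wrist",s)
P=lambda x,y,z:p2w(c,180+(x+.5)/3-.5,80+(y+.5)/3-.5,z).round(4)
print("rim",P(405,381,.151),[P(405,y,.151) for y in (300,462)],"innerbase",P(405,317,.078),"base",P(404,317,.074))
sd=cam("side");S=lambda x,y,z: p2w(sd,280+(x+.5)/5-.5,90+(y+.5)/5-.5,z).round(4)
print(S(339,238,.151),S(336,324,.076))
k=cv2.resize(cv2.imread("pics/w10raw.png")[160:250,270:360],None,fx=6.5,fy=6.5,interpolation=cv2.INTER_CUBIC);cv2.imwrite("pics/w10d.png",k)
E
```

```text
rim [0.5877 0.315  0.151 ] [array([0.5698, 0.3172, 0.151 ]), array([0.6066, 0.3127, 0.151 ])] innerbase [0.5921 0.3146 0.078 ] base [0.5931 0.3142 0.074 ]
[0.5914 0.3159 0.151 ] [0.5922 0.3295 0.076 ]
```

View pics/w10d.png

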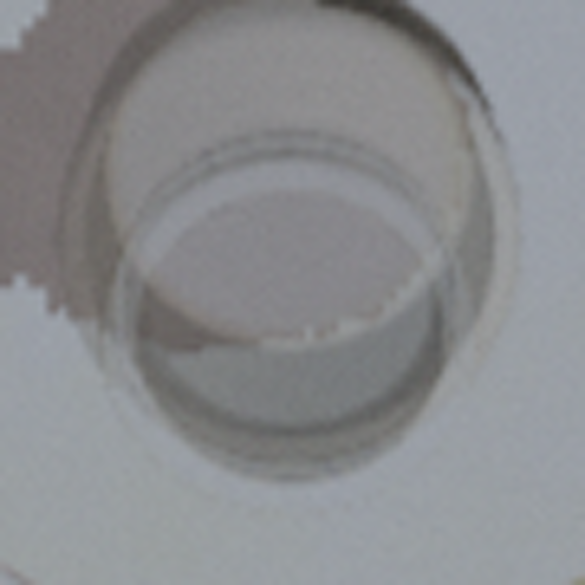

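>>> send_rows(plan="0 -0.4 0 0 0 0; -0.1 -0.8 0 0 0 0; -0.1 -1 0 0 0 0; -0.1 -1 0 0 0 0; -0.1 -1 0 0 0 0; -0.1 -1 0 0 0 0; -0.1 -1 0 0 0 0; -0.1 -1 0 0 0 0")

```text
clock: 19.0
position: [0.5551, -0.0474, 0.2285]
tool_rot: [0.043, 0.706, -0.043, 0.706]
contact_force: [0.8, 1.3, -0.4]
gripper_width: 1.003
```

>>> send_rows(plan="-0.15 -1 0 0 0 0; -0.15 -1 0 0 0 0; -0.2 -1 0 0 0 0; -0.2 -1 0 0 0 0; -0.2 -1 0 0 0 0; 0 -0.6 0 0 0 0; 0 -0.4 0 0 0 0; 0 0 0 0 0 0")

```text
clock: 20.0
position: [0.5106, -0.3457, 0.2284]
tool_rot: [0.044, 0.706, -0.044, 0.706]
contact_force: [0.0, 0.6, -0.5]
gripper_width: 0.999
```

>>> send_rows(plan="0 0 -0.5 0 0 0; 0 0 -0.7 0 0 0; 0 0 -0.4 0 0 0; 0 0 0 0 0 0; 0 0 0 0 0 0")

```text
clock: 20.62
position: [0.5117, -0.3446, 0.1499]
tool_rot: [0.043, 0.705, -0.043, 0.706]
contact_force: [0.8, 1.0, 0.4]
gripper_width: 0.999
```

```bash
python3 - <<'E'
from ov import *
s=env.observe()
im=env.grab_frame("wrist");cv2.imwrite("pics/w11.png",im)
c=cam("wrist",s)
print(s["clock"],s["position"],w2p(c,(.5155,-.3465,.012)))
g=cv2.cvtColor(im,cv2.COLOR_BGR2GRAY)
k=im.copy(); circ(k,c,.5155,-.3465,.012,.0215,(0,0,255)); cv2.imwrite("pics/w11o.png",k)
E
```

```text
20.625 [ 0.51166056 -0.34460429  0.14986685] [313.13712879 191.70041071]
```

View pics/w11o.png

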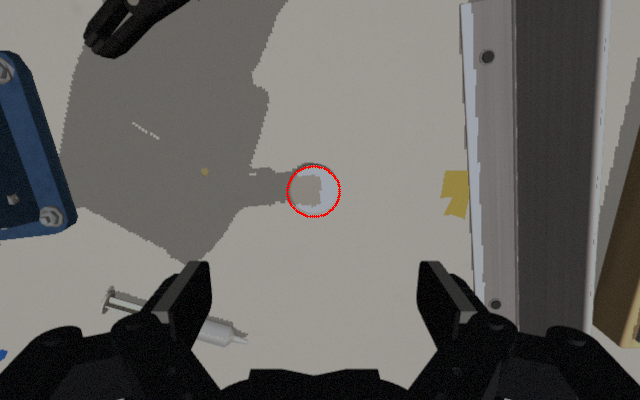

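```bash
python3 - <<'E'
from ov import *
k=cv2.resize(cv2.imread("pics/w11o.png")[150:230,270:350],None,fx=7,fy=7,interpolation=cv2.INTER_NEAREST);cv2.imwrite("pics/w11c.png",k)
t=cam("top");print(p2w(t,438,167,.01),p2w(t,467,183,.01))
E
```

```text
[ 0.65422264 -0.43631737  0.01      ] [ 0.59414533 -0.54855105  0.01      ]
```

View pics/w11c.png

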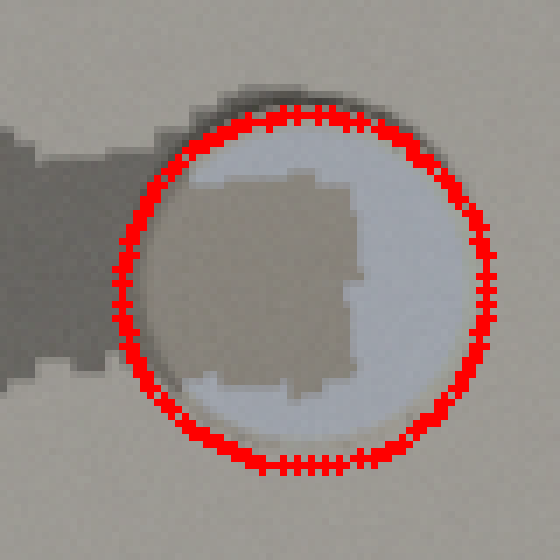

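>>> send_rows(plan="0.07 -0.03 -0.5 0 0 0; 0 0 -0.7 0 0 0; 0 0 -0.7 0 0 0; 0 0 -0.5 0 0 0; 0 0 -0.3 0 0 0; 0 0 -0.1 0 0 0; 0 0 0 0 0 0; 0 0 0 0 0 0")

```text
clock: 21.68
position: [0.5151, -0.3468, 0.0098]
tool_rot: [0.043, 0.705, -0.043, 0.706]
contact_force: [0.4, 0.5, 0.1]
gripper_width: 0.999
```

```bash
python3 - <<'E'
from ov import *
s=env.observe()
im=env.grab_frame("wrist");c=cam("wrist",s)
cv2.imwrite("pics/w12.png",im)
print(s["position"],s["contact_force"])
E
```

```text
[ 0.5151262  -0.34675492  0.00976997] [0.40600491 0.52694233 0.09818952]
```

View pics/w12.png

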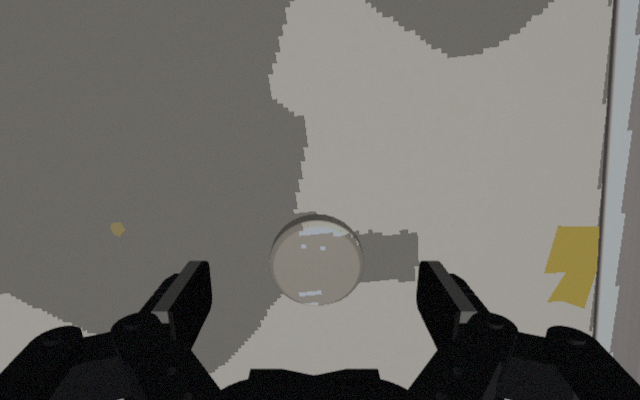

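```bash
python3 - <<'E'
from ov import *
im=cv2.imread("pics/w12.png")
s=env.observe();c=cam("wrist",s)
print(w2p(c,(.515,-.3465,.012)),p2w(c,317,261,.012))
k=cv2.resize(im[200:320,250:390],None,fx=5,fy=5,interpolation=cv2.INTER_NEAREST);cv2.imwrite("pics/w12c.png",k)
E
```

```text
[316.05516162 268.18392934] [ 0.51158313 -0.34567065  0.012     ]
```

View pics/w12c.png

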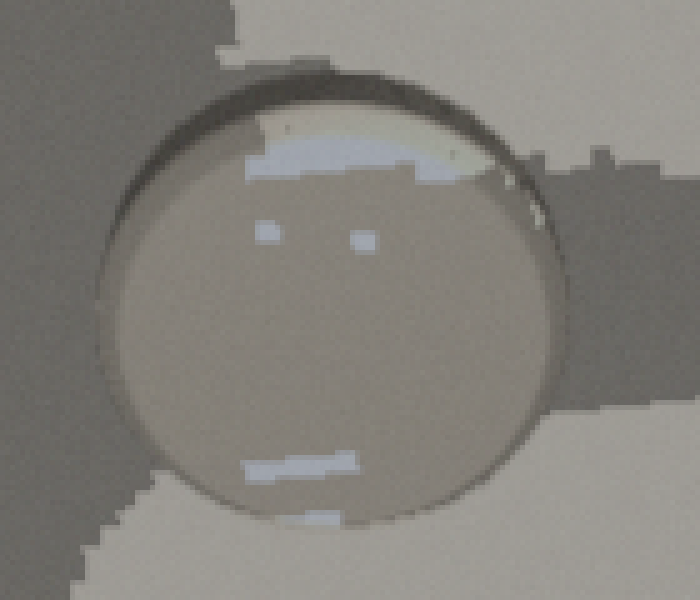

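>>> send_rows(plan="0 0 -0.08 0 0 0; 0 0 -0.06 0 0 0; 0 0 0 0 0 0; 0 0 0 0 0 0")

```text
clock: 22.22
position: [0.5146, -0.3464, 0.0018]
tool_rot: [0.043, 0.706, -0.043, 0.706]
contact_force: [0.4, 1.1, 0.2]
gripper_width: 0.999
```

>>> send_rows(plan="0 0 0 0 0 0; 0 0 0 0 0 0; 0 0 0 0 0 0; 0 0 0 0 0 0; 0 0 0 0 0 0; 0 0 0 0 0 0", jaw=-1)

```text
clock: 22.98
position: [0.5149, -0.3466, 0.0024]
tool_rot: [0.043, 0.706, -0.043, 0.706]
contact_force: [-2.2, -0.3, 5.4]
gripper_width: 0.463
```

```bash
python3 - <<'E'
from ov import *
s=env.observe()
im=env.grab_frame("wrist");c=cam("wrist",s)
cv2.imwrite("pics/w13.png",cv2.resize(im[180:400,180:450],None,fx=2.7,fy=2.7,interpolation=cv2.INTER_CUBIC))
print(s["position"],s["contact_force"])
E
```

```text
[ 0.51489485 -0.34662345  0.00240104] [-2.24477694 -0.32563638  5.4142781 ]
```

View pics/w13.png

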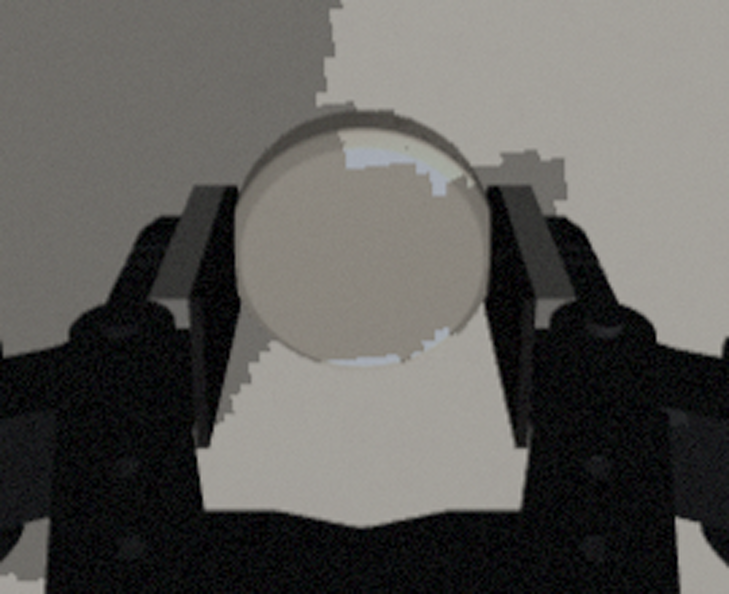

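>>> send_rows(plan="0 0 0.05 0 0 0; 0 0 0.2 0 0 0; 0 0 0.5 0 0 0; 0 0 0.8 0 0 0; 0 0 1 0 0 0; 0 0 1 0 0 0; 0 0 0.6 0 0 0; 0 0 0.3 0 0 0")

```text
clock: 24.02
position: [0.5149, -0.3466, 0.2265]
tool_rot: [0.043, 0.705, -0.044, 0.707]
contact_force: [0.2, -1.4, -0.6]
gripper_width: 0.47
```

```bash
python3 - <<'E'
from ov import *
s=env.observe()
im=env.grab_frame("wrist");c=cam("wrist",s)
cv2.imwrite("pics/w14.png",cv2.resize(im[180:400,180:450],None,fx=2.7,fy=2.7,interpolation=cv2.INTER_CUBIC))
im2=env.grab_frame("side");cv2.imwrite("pics/s14.png",cv2.resize(im2[150:320,230:400],None,fx=3.5,fy=3.5,interpolation=cv2.INTER_CUBIC))
print(s["position"],s["contact_force"])
E
```

```text
[ 0.51488974 -0.34663879  0.22649227] [ 0.17083746 -1.36925636 -0.6450511 ]
```

View pics/w14.png

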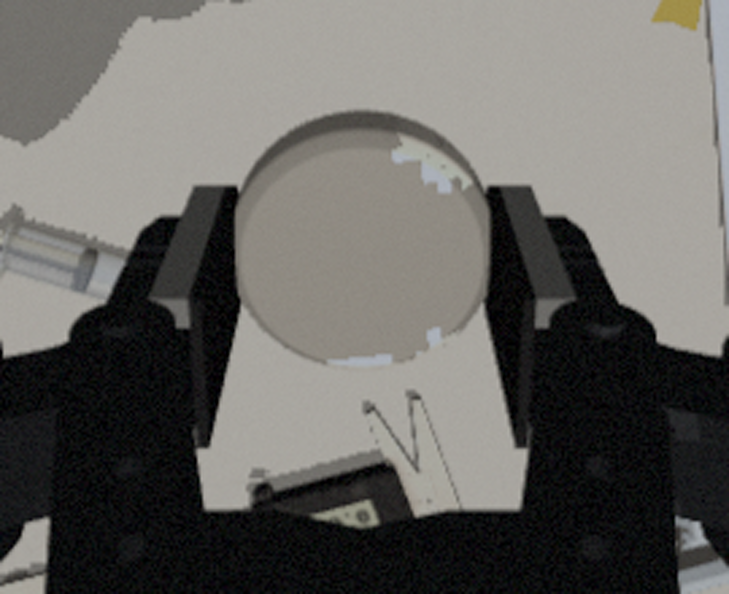

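View pics/s14.png

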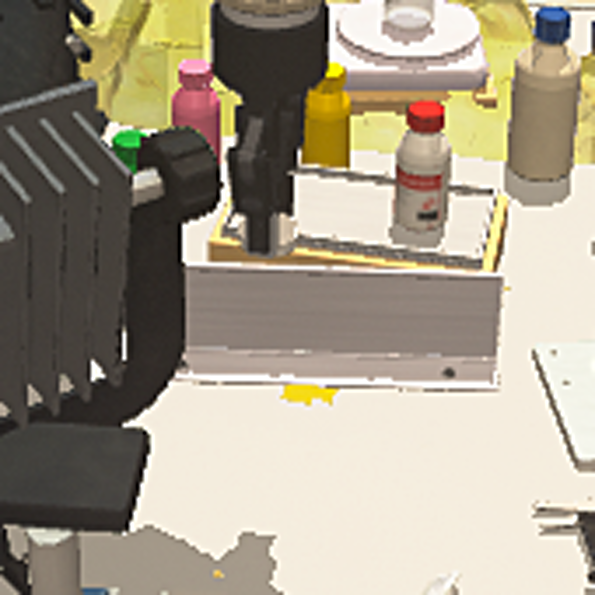

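```bash
python3 - <<'E'
from ov import *
s=env.observe();c=cam("wrist",s)
for v in (253,250): print(p2w(c,180+363/2.7-.3,180+v/2.7-.3,s["position"][2]+.0096), s["position"])
print([p2w(c,180+363/2.7,180+v/2.7-.3,s["position"][2]+.0096)[0].round(4) for v in (366,)])
E
```

```text
[ 0.51336445 -0.34707642  0.23514482] [ 0.51494464 -0.34663517  0.22554482]
[ 0.51284844 -0.34701324  0.23514482] [ 0.51494464 -0.34663517  0.22554482]
[np.float64(0.5336)]
```

>>> send_rows(plan="0.05 0.4 0 0 0 0; 0.1 0.8 0 0 0 0; 0.1 1 0 0 0 0; 0.1 1 0 0 0 0; 0.1 1 0 0 0 0; 0.1 1 0 0 0 0; 0.1 1 0 0 0 0; 0.1 1 0 0 0 0")

```text
clock: 25.12
position: [0.5511, 0.0162, 0.2229]
tool_rot: [0.043, 0.707, -0.043, 0.705]
contact_force: [1.2, 0.1, -0.7]
gripper_width: 0.467
```

>>> send_rows(plan="0.15 1 0 0 0 0; 0.15 1 0 0 0 0; 0.15 1 0 0 0 0; 0.15 1 0 0 0 0; 0.15 0.8 0 0 0 0; 0.1 0.6 0 0 0 0; 0 0 0 0 0 0; 0 0 0 0 0 0")

```text
clock: 26.12
position: [0.5938, 0.2833, 0.2232]
tool_rot: [0.043, 0.706, -0.043, 0.705]
contact_force: [-0.8, -1.2, -0.1]
gripper_width: 0.465
```

>>> send_rows(plan="-0.04 0.3 0 0 0 0; -0.026 0.3 0 0 0 0; 0 0.036 -0.2 0 0 0; 0 0 -0.3 0 0 0; 0 0 -0.25 0 0 0; 0 0 -0.1 0 0 0; 0 0 0 0 0 0; 0 0 0 0 0 0")

```text
clock: 27.12
position: [0.5916, 0.3154, 0.1823]
tool_rot: [0.043, 0.706, -0.043, 0.706]
contact_force: [-0.5, 0.4, 1.1]
gripper_width: 0.466
```

```bash
python3 - <<'E'
from ov import *
s=env.observe()
im=env.grab_frame("wrist");c=cam("wrist",s)
cv2.imwrite("pics/w15.png",cv2.resize(im[150:400,180:450],None,fx=2.7,fy=2.4*2.7/2.4,interpolation=cv2.INTER_CUBIC)[:600])
im2=env.grab_frame("side");cv2.imwrite("pics/s15r.png",im2);cv2.imwrite("pics/s15.png",cv2.resize(im2[100:180,300:400],None,fx=7,fy=7,interpolation=cv2.INTER_CUBIC))
im3=env.grab_frame("top");cv2.imwrite("pics/t15.png",cv2.resize(im3[120:260,200:400],None,fx=4,fy=4,interpolation=cv2.INTER_CUBIC))
print(s["position"],s["contact_force"])
E
```

```text
[0.59160678 0.31540906 0.18228134] [-0.45795254  0.38169179  1.13058444]
```

View pics/w15.png

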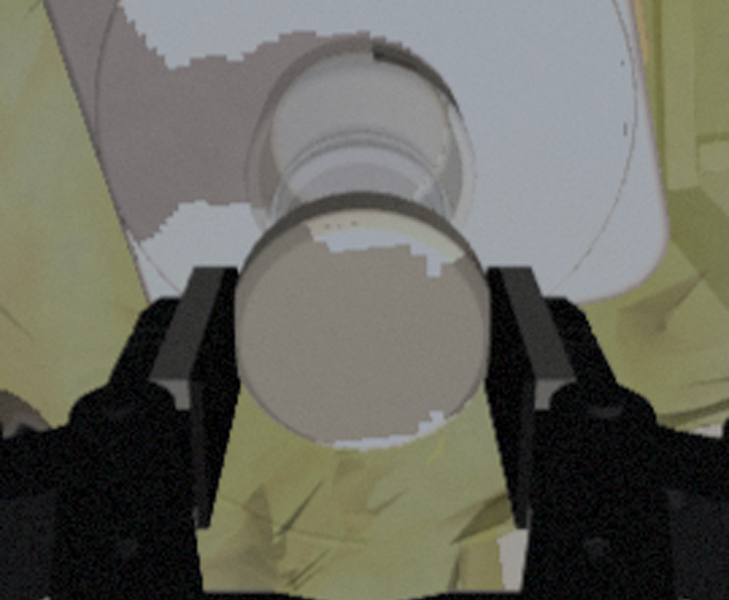

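View pics/s15.png

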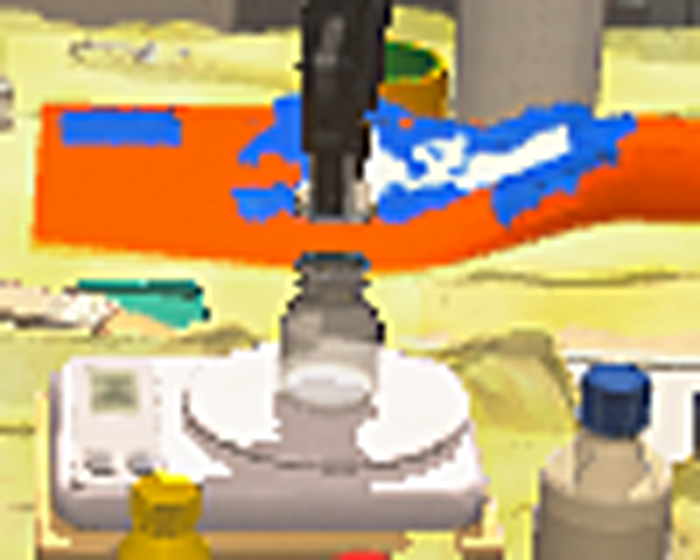

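View pics/t15.png

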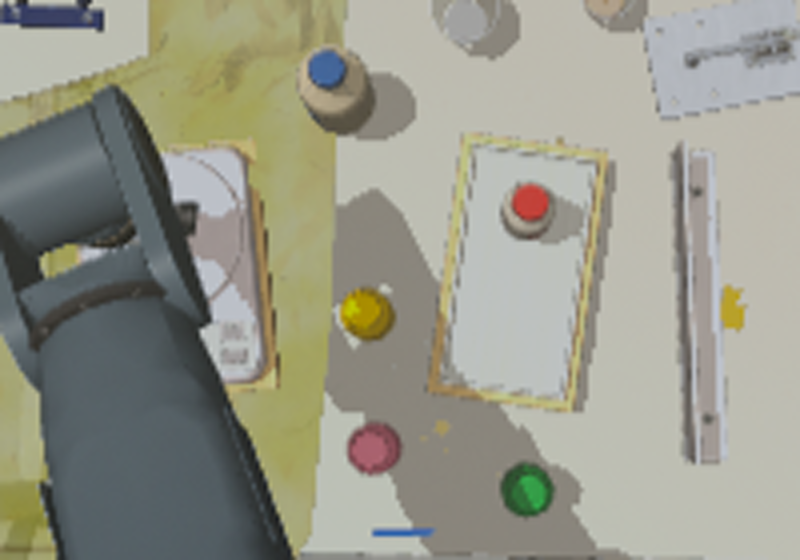

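>>> send_rows(plan="-0.01 0 -0.12 0 0 0; 0 0 -0.12 0 0 0; 0 0 -0.08 0 0 0; 0 0 -0.04 0 0 0; 0 0 0 0 0 0; 0 0 0 0 0 0; 0 0 0 0 0 0")

```text
clock: 28.15
position: [0.5909, 0.3154, 0.164]
tool_rot: [0.043, 0.706, -0.043, 0.706]
contact_force: [-0.4, 0.7, -0.4]
gripper_width: 0.466
```

```bash
python3 - <<'E'
from ov import *
s=env.observe()
im=env.grab_frame("wrist");c=cam("wrist",s)
cv2.imwrite("pics/w16.png",cv2.resize(im[150:370,180:450],None,fx=2.7,fy=2.7,interpolation=cv2.INTER_CUBIC)[:600])
im2=env.grab_frame("side");cv2.imwrite("pics/s16r.png",im2);cv2.imwrite("pics/s16.png",cv2.resize(im2[115:175,310:380],None,fx=10,fy=10,interpolation=cv2.INTER_CUBIC))
print(s["position"],s["contact_force"],R.from_quat(s["tool_rot"]).as_matrix().round(4)[:,0],s["gripper_width"])
sd=cam("side")
for x in (.5915,):
  print([((w2p(sd,(.5912+dx,.315,z))-[310,115]+.5)*10).round(1) for z,dx in [(.151,-.0185),(.151,.0185),(.151,0),(.1615,-.0215),(.1615,.0215),(.074,-.027),(.074,.027)]])
E
```

```text
[0.59092875 0.31543025 0.16396097] [-0.40955965  0.74348483 -0.44141209] [ 3.e-04  1.e-04 -1.e+00] 0.46629364348365493
[array([327. , 225.2]), array([429.9, 230.6]), array([378.4, 227.9]), array([319.9, 197.9]), array([439.8, 204.1]), array([295.2, 416.8]), array([442.1, 424.9])]
```

View pics/s16.png

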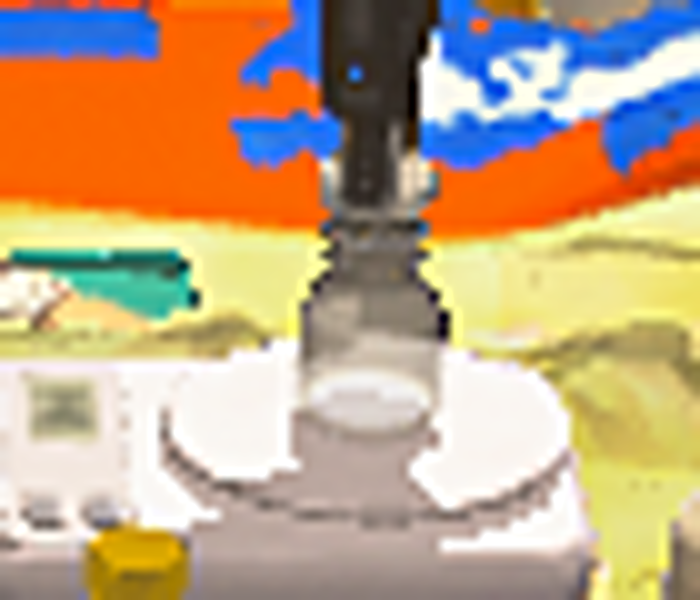

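View pics/w16.png

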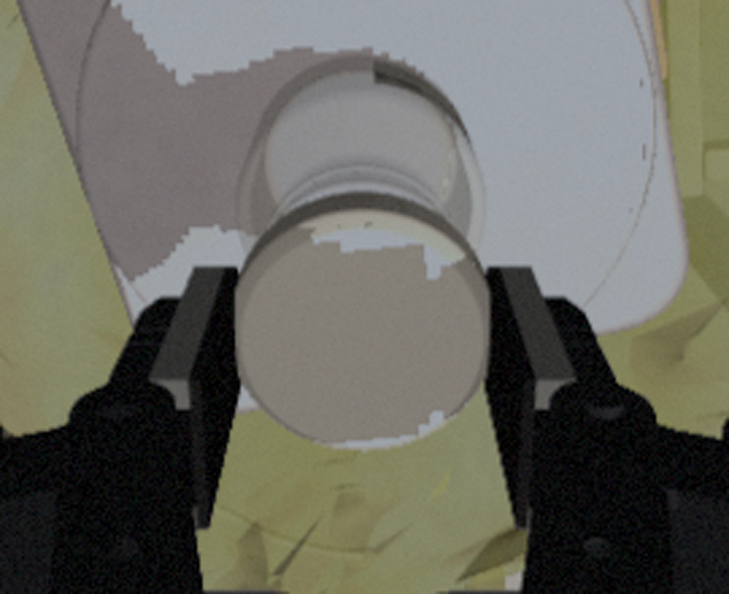

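>>> send_rows(plan="-0.02 0 0 0 0 0; 0 0 0 0 0 0; 0 0 0 0 0 0; 0 0 0 0 0 0; 0 0 0 0 0 0; 0 0 0 0 0 0")

```text
clock: 29.0
position: [0.5898, 0.3154, 0.1638]
tool_rot: [0.043, 0.706, -0.043, 0.706]
contact_force: [0.2, -0.4, -0.5]
gripper_width: 0.47
```

```bash
python3 - <<'E'
from ov import *
s=env.observe()
print(s["clock"],s["position"],s["contact_force"],s["gripper_width"],abs(s["qvel"]).max())
print(env.job_done())
E
```

```text
29.0 [0.5898414  0.31539996 0.16376838] [ 0.24858249 -0.38937792 -0.53307431] 0.4704409182923133 0.0024938167106399647
the job is handed in; nothing more can be done
None
```

The job is handed in at 29.0 s. The red-capped bottle stands in the far end of the drip tray and the jar stands in the middle of the scale's pan, both released. The arm holds the white cap above the jar's mouth. `job_done` reports no verdict.

**Last checks:**
- **Jar and bottle:** the wrist and side views showed the jar upright, about 1–3 mm from the pan's centre. The top and side views showed the bottle upright in the tray.
- **Cap:** its underside is about 10 mm above the jar's rim, worked out from the tool's height. The tool is vertical, the arm is at rest, the jaws are stopped on the cap, and the measured outside force is only noise (about 0.7 N).
- **Other things:** in the views I took, none of the splash guard, bystanders or coloured bottles looked moved or touched.

**Where the readings disagreed:** the views put the jar's mouth anywhere from x = 0.588 to 0.592. I took about 0.590 and moved the cap back 1 mm before handing in. I estimate it is centred to within about 2 mm, against the 8 mm allowed. I took no picture after that last 1 mm move.

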